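# Stand the sampling spoon bowl-up in the lip of the steel beaker

## Robot

A 6-joint arm with a two-finger parallel gripper is mounted at the origin on the work surface. World frame = base frame: x ahead of the robot, y to its left, z up, the work surface at z = 0. Lengths are in m, angles in rad, forces in N, time in s.
With the tool pointing down it reaches from about 0.4 to 0.825 m from the base axis. Payload 7 kg.
Tool frame: the origin (TCP) lies between the finger pads; the fingertips stand manip.tips_ahead ahead of it and the grasp point (between the pads) lies 3 mm ahead of it (manip.tips_ahead is the distance from the TCP to the fingertips, in m); z points along the fingers, y is the line along which they close (so a half turn about z gives the same grasp; the last joint's range is limited). The gripper opens to 88 mm and grips with 3 to 60 N. Pads are 19 mm wide; open, the fingers measure 130 mm over their backs; the gripper's body (78 mm by 193 mm) begins 47 mm behind the grasp point.
Start: joints at [1.601, 0.359, 0.012, 0, -1.224, -0.288], TCP at [0.172, 0.653, 0.249] pointing down, gripper open.
Joint ranges: [-3.07, 3.07], [-1.43, 2.12], [-1.02, 1.25], [-3.03, 1.67], [-3.05, -0], [-3.03, 3.03]. Speed limits (rad/s): [2.39, 2.39, 3.01, 3.14, 3.14, 3.14].

## Interface

Orientations are given as a unit quaternion [x, y, z, w].
In Python, from plant import monitor, optics, manip gives the robot as it stands.
- The arm moves only by the tool play_rows, never from a script. Its argument "rows" is one flat list of numbers, 5 for each row, row after row: the shift along the tool's x, y, z scaled (see below), then the turn about the tool's z scaled (see below), then the opening, from 0 (shut) to 1 (fully open). A call has 1 to 20 rows; each row shifts and turns the commanded pose from where the row before left it, along the tool's axes as they then stand; what a row does not reach is not made up. The controller multiplies each number of a shift by 0.05 m and each number of a turn by 45 degrees. A row lasts 1/10 s, in which the tool goes at most 50 mm and 8.59 degrees, less where a joint would pass 70% of its speed; a pose out of reach is approached as far as the arm can. A call with a number of a shift or a turn outside -1 to 1 is refused whole. A call with a gripper value outside its range is refused whole. The fingers move at their own pace and stop on an object; the grip force is fixed at half the most. Time passes only in rows, so rows that do not move let the fingers close. It gives the time, the measured TCP pose, the force, the opening and the grip force at its end, in the units of the state.
- monitor.sense(): the state, without advancing time (a new reading comes with each control period).
- optics.camera(name): name is "scene" or "side" or "wrist"; returns the picture (400x640x3 uint8, red, green, blue); there is no depth.
- optics.get_calibration(name): a dict with "intrinsics" (3x3 intrinsics, pixels), "R" (3x3) and "t" (3): a world point X has camera coordinates R X + t; the wrist camera has in their place "hand_eye" (4x4, takes a point from camera to tool coordinates, whose origin is the TCP and whose axes are the flange's). Camera axes: x right, y down, z forward; pixel columns grow to the right and rows downward; lengths in m; the calibration is good to about 2 mm. A picture is of the moment at which its call begins: read the wrist's pose just before it. get_calibration takes no time and is no camera call.
- manip.sign_off(): hands the job in; it is judged then, once.
The state is a dict: "time_s": time; "joint_positions": joint angles; "joint_vel": joint speeds; "joint_torque": joint torques, N m; "eef_pos": TCP position; "orientation": TCP orientation; "ft_force": force on the tool from outside, world axes, zero at the start; "moment": the same for the moment, N m; "opening": opening from 0.0 (shut) to 1.0 (fully open); "grasp_force": force on a finger pad.
Only numpy, scipy, OpenCV 4.12 (cv2) and the standard library are available. Lean on these libraries where they do the work, as an engineer would, in place of code of your own. Each camera call takes 0.05 s, during which the arm holds its last target. There are 200 camera calls.

## Task

The white plastic sampling spoon was left standing bowl-down in the open white jar: pull it out, lay it flat on the bench and let go, then take it again the other way round and lower it handle-first into the steel beaker until the handle stands on the bottom, bowl up, leaning in the beaker's pouring lip. Do not let the spoon drop, keep the jar and the beaker upright and where they stand, and leave the bottle, the tape roll and the jar lid alone.

Things in the scene. Friction and masses are not known exactly. Their poses are not given: they have to be found in the camera images.
- spoon: White plastic sampling spoon, 200 mm long, 55 to 100 g. Round straight handle 14 mm thick, oval bowl 34 mm wide. Origin on the handle axis at mid-length; x along it to the bowl tip, z out of the bowl's open side. Handle x -100 to +51 mm; bowl x +51 to +100, z -12 to +3 mm. Starts bowl-down in the jar, about 35 degrees off upright. Flat on the bench its axis is 7 (handle end) to 12 mm (bowl) up.
- spoon_end (a point): centre of the spoon's plain handle end (x = -100 mm on the spoon)
- spoon_rest (a point): point on the handle's axis 107 mm from the handle end (x = +7 mm on the spoon), where the handle crosses the beaker's lip when it stands in the beaker
- spoon_bowl (a point): middle of the spoon's bowl (x = +75.5, z = -4 mm on the spoon)
- jar: Open wide-mouth jar of white plastic, loose, 0.22 kg: 84 mm across, 85 mm tall, screw-thread neck 73 mm across, mouth 66 mm across inside, bottom 4 mm thick. Origin at the centre of its underside, z up; its +x side is the side that the spoon's handle leans to at the start.
- beaker: Steel beaker, loose, 0.28 kg: 68 mm across, 95 mm tall, 62 mm wide and 91 mm deep inside (wall 3, bottom 4 mm). Origin at the centre of its underside, z up, x towards the pouring lip: a rounded flare of the wall over the top 23 mm, 33 mm wide, that carries the rim 11 mm further out in its middle. A spoon that stands in it leans about 33 degrees off upright.
- beaker_lip (a point): inner edge of the rim in the middle of the pouring lip: 42 mm from the beaker's axis along its x, 95 mm above its underside
- bottle: Bystander: capped whitish 500 ml bottle, 70 mm across, 165 mm tall, loose; origin at the centre of its underside
- tape: Bystander: roll of paper tape lying flat, 110 mm across, 48 mm tall, loose; origin at the centre of its underside
- jar_lid: Bystander: white screw lid of the jar, 81 mm across, 18 mm tall, loose; origin at the centre of its underside
There are look-alikes about, which are no part of the job. Of the things shaped like the spoon, the white one is meant.

How it is judged:
By the outcome, as a careful person would: the job done as asked, in the order asked, and still so for the second after the job is handed in, with the robot touching nothing.
It also fails if it takes over 61 s, if anything falls off the work surface, if the arm or the gripper's body presses on something with over 40 N, if the wrist force passes 120 N, or if a joint passes its speed limit or range.

## Working session

There is one attempt and no reset: what is moved stays moved. The work goes in short steps, Python scripts to look and compute and a tool call to move; the robot and the scene stay as the last step left them, time stands still between calls to the robot, and variables do not carry over. Pictures are saved under pics/ and viewed, at most 10 in all, crops included, and the job is handed in when it is done.

Besides the shell and the picture viewer there is one more tool, called after ">>>" by a JSON object that holds its "op" and its "data". play_rows: Moves the arm, as the interface text tells. Its arguments: {"type":"object","properties":{"rows":{"type":"array"}},"required":["rows"]}

```bash
ls; mkdir -p pics
python3 - <<'E'
from plant import monitor, optics, manip
import cv2,numpy as np
print(monitor.sense(), manip.tips_ahead)
for n in ["scene","side","wrist"]:
    c=optics.get_calibration(n); print(n,{k:np.round(v,4).tolist() for k,v in c.items()})
a=optics.camera("scene");b=optics.camera("side")
cv2.imwrite("pics/scene.png",a[:,:,::-1]);cv2.imwrite("pics/side.png",b[:,:,::-1])
E
```

```text
pics
{'time_s': 0.0, 'joint_positions': array([ 1.60112891e+00,  3.59375407e-01,  1.10710402e-02, -3.36691061e-04,
       -1.22413503e+00, -2.88095996e-01]), 'joint_vel': array([-0.00027103,  0.00139621,  0.00081036, -0.00076368, -0.0003324 ,
        0.00067647]), 'joint_torque': array([ 1.19692344e-03, -5.82726717e+01,  2.93046874e+01,  6.99694365e+00,
        6.94389077e-03, -1.56068609e-04]), 'eef_pos': array([0.17198504, 0.65224753, 0.24763783]), 'orientation': array([ 9.91698526e-01, -1.28582013e-01, -2.60339564e-05,  8.36238439e-04]), 'ft_force': array([ 0.01736942, -0.05845632,  0.56247469]), 'moment': array([ 0.02815192,  0.01982181, -0.0181808 ]), 'grasp_force': 0.0, 'opening': 1.0020738373193567} 0.022
scene {'intrinsics': [[415.5039, 0.0, 317.4942], [0.0, 415.5039, 196.5094], [0.0, 0.0, 1.0]], 'R': [[-0.5601, 0.8283, 0.0157], [0.4763, 0.3375, -0.8119], [-0.6778, -0.4473, -0.5836]], 't': [0.3608, -0.1191, 1.5206]}
side {'intrinsics': [[398.9421, 0.0, 327.2489], [0.0, 398.9421, 205.0678], [0.0, 0.0, 1.0]], 'R': [[0.7976, -0.6032, 0.0014], [-0.323, -0.429, -0.8436], [0.5095, 0.6724, -0.537]], 't': [-0.4652, 0.2353, 0.8552]}
wrist {'intrinsics': [[349.9243, 0.0, 317.914], [0.0, 349.9243, 198.2281], [0.0, 0.0, 1.0]], 'hand_eye': [[0.0008, -0.951, -0.3091, 0.0841], [1.0, 0.0007, 0.0005, -0.0006], [-0.0002, -0.3091, 0.951, -0.1349], [0.0, 0.0, 0.0, 1.0]]}
```

View pics/scene.png

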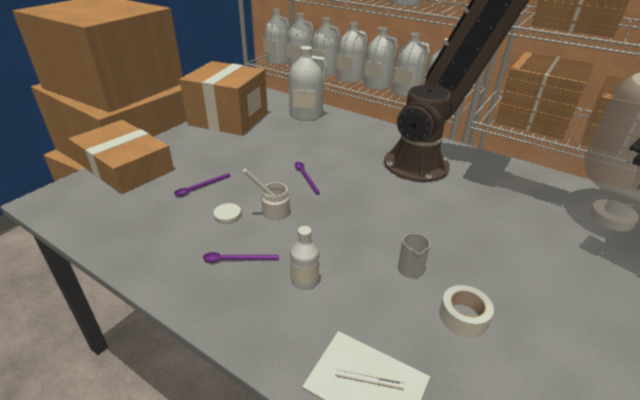

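View pics/side.png

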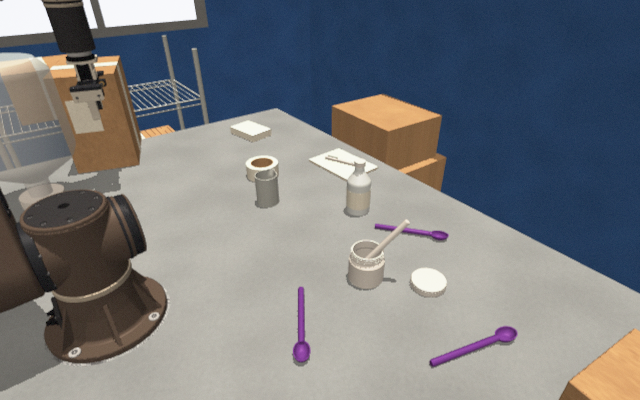

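The spoon-like things in the scene view are purple ones at (205,185), (307,177) and (240,257), and the white one at (260,184), which stands in the jar at (275,203). I choose the white one. The beaker is at (413,255), the bottle at (305,262), the tape at (466,310) and the lid at (227,213). Next is one close crop to check the choice and read pixels.

Run:
```python
import cv2,numpy as np
a=cv2.imread("pics/scene.png");b=cv2.imread("pics/side.png")
def c(im,x,y,w,h,s): return cv2.resize(im[y:y+h,x:x+w],None,fx=s,fy=s,interpolation=cv2.INTER_CUBIC)
# each tile 400x300
t=[c(a,230,160,80,60,5),c(b,340,215,80,75,4)[:300,:],c(a,380,220,80,60,5),c(b,235,155,80,60,5)]
t[1]=cv2.copyMakeBorder(t[1],0,0,0,80,cv2.BORDER_CONSTANT)
cv2.imwrite("pics/crop1.png",np.vstack([np.hstack(t[:2]),np.hstack(t[2:])]))
```

```text
(no output)
```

View pics/crop1.png

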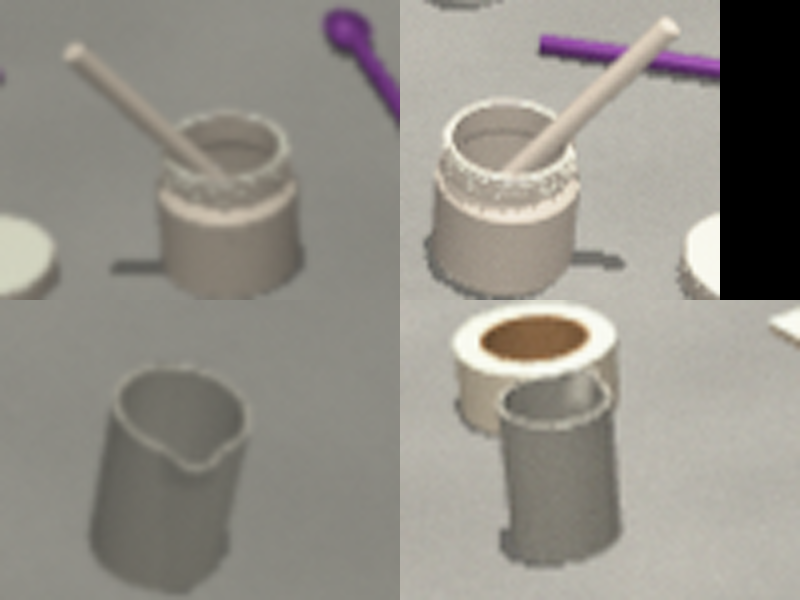

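Confirmed: the white spoon has its bowl in the jar. In the scene view the handle end is at (245,170.4), the jar rim centre at (275.4,189.6), the beaker rim centre at (416,241) and its lip at (418.6,253.6). In the side view they are: handle end (408,221), jar rim (367.8,251.8), beaker rim (266,174.6).

```bash
cat > h.py <<'E'
import numpy as np,cv2
from plant import monitor, optics, manip
from scipy.spatial.transform import Rotation as Ro
def cal(n,pose=None):
    c=optics.get_calibration(n);K=np.array(c["intrinsics"])
    if n=="wrist":
        T=np.eye(4);T[:3,:3]=Ro.from_quat(pose["orientation"]).as_matrix();T[:3,3]=pose["eef_pos"]
        M=np.linalg.inv(T@np.array(c["hand_eye"]));return K,M[:3,:3],M[:3,3]
    return K,np.array(c["R"]),np.array(c["t"])
def ray(n,p,pose=None):
    K,R,t=cal(n,pose);d=R.T@np.linalg.inv(K)@[p[0],p[1],1.];return -R.T@t,d/np.linalg.norm(d)
def atz(n,p,z,pose=None):
    o,d=ray(n,p,pose);return o+d*(z-o[2])/d[2]
def tri(ps):
    A=np.zeros((3,3));b=np.zeros(3);r=[ray(*p) for p in ps]
    for o,d in r:
        P=np.eye(3)-np.outer(d,d);A+=P;b+=P@o
    x=np.linalg.solve(A,b);return x,max(np.linalg.norm((np.eye(3)-np.outer(d,d))@(x-o)) for o,d in r)
def proj(n,X,pose=None):
    K,R,t=cal(n,pose);q=K@(R@np.asarray(X)+t);return q[:2]/q[2]
E
python3 - <<'E'
from h import *
np.set_printoptions(precision=4,suppress=True)
print("end",tri([("scene",(245,170.4)),("side",(408,221.2))]))
print("jar",tri([("scene",(275.4,189.6)),("side",(367.8,251.8))]),atz("scene",(275.4,189.6),.085),atz("side",(367.8,251.8),.085))
print("bk",tri([("scene",(416.2,241)),("side",(266,174.6))]),atz("scene",(416.2,241),.095),atz("side",(266,174.6),.095))
print("lip",atz("scene",(418.6,253.6),.095))
print("lid",atz("scene",(227,213),.01),"bottle",atz("scene",(304,283),.0),atz("scene",(304,237),.165),"tape",atz("scene",(466,310),.024))
for p in [(176,192),(231,175),(297,163),(318,192),(205,257),(279,257)]: print(p,atz("scene",p,.007))
s=monitor.sense();print(Ro.from_quat(s["orientation"]).as_matrix())
E
```

```text
end (array([ 0.5813, -0.2916,  0.1631]), np.float64(0.0010399365380443166))
jar (array([ 0.514 , -0.2424,  0.0791]), np.float64(0.0015780288338201921)) [ 0.5193 -0.2358  0.085 ] [ 0.5099 -0.2488  0.085 ]
bk (array([0.5028, 0.199 , 0.0939]), np.float64(0.0007647427599126715)) [0.5031 0.1997 0.095 ] [0.5019 0.1959 0.095 ]
lip [0.5422 0.2225 0.095 ]
lid [ 0.6175 -0.3473  0.01  ] bottle [0.7053 0.0005 0.    ] [0.7162 0.009  0.165 ] tape [0.5778 0.3653 0.024 ]
(176, 192) [ 0.6294 -0.5615  0.007 ]
(231, 175) [ 0.4529 -0.4884  0.007 ]
(297, 163) [ 0.257  -0.3512  0.007 ]
(318, 192) [ 0.3641 -0.1875  0.007 ]
(205, 257) [ 0.7861 -0.2643  0.007 ]
(279, 257) [ 0.6737 -0.1039  0.007 ]
[[ 0.9669 -0.255  -0.0003]
 [-0.255  -0.9669 -0.0014]
 [ 0.0001  0.0014 -1.    ]]
```

>>> {"op": "play_rows", "data": {"rows": [0,0,0,0.161,1,0,0,0,0.161,1,0,0,0,0.161,1,0.77,0.263,0,0,1,0.77,0.263,0,0,1,0.77,0.263,0,0,1,0.77,0.263,0,0,1,0.77,0.263,0,0,1,0.77,0.263,0,0,1,0.77,0.263,0,0,1,0.77,0.263,0,0,1,0.77,0.263,0,0,1,0.77,0.263,0,0,1,0.77,0.263,0,0,1,0.77,0.263,0,0,1]}}

```text
time_s: 1.6
eef_pos: [0.4501, 0.2494, 0.2485]
orientation: [0.95, -0.313, -0.0, 0.0]
ft_force: [1.0, 0.1, -0.4]
opening: 0.998
grasp_force: 0.0
```

>>> {"op": "play_rows", "data": {"rows": [0.583,0.511,0.04,0,1,0.583,0.511,0.04,0,1,0.583,0.511,0.04,0,1,0.583,0.511,0.04,0,1,0.583,0.511,0.04,0,1,0.583,0.511,0.04,0,1,0.583,0.511,0.04,0,1,0.583,0.511,0.04,0,1,0.583,0.511,0.04,0,1,0.583,0.511,0.04,0,1,0.583,0.511,0.04,0,1,0.583,0.511,0.04,0,1,0.583,0.511,0.04,0,1,0.583,0.511,0.04,0,1,0,0,0,0,1,0,0,0,0,1]}}

```text
time_s: 3.2
eef_pos: [0.5642, -0.2802, 0.2195]
orientation: [0.949, -0.314, -0.001, 0.0]
ft_force: [0.1, 0.1, 0.2]
opening: 0.998
grasp_force: 0.0
```

```bash
cat >> h.py <<'E'
def pose():
    s=monitor.sense();R=Ro.from_quat(s["orientation"]).as_matrix()
    print("t",round(s["time_s"],2),"tcp",np.round(s["eef_pos"],4),"yaw",round(float(np.degrees(np.arctan2(R[1,0],R[0,0]))),1),"F",np.round(s["ft_force"],1),"op",round(s["opening"]*88,1),"gf",round(s["grasp_force"],1),"q",np.round(s["joint_positions"],2));return s
def to(X,s=None):  # tool-axis shift, in units of 0.05 m
    s=s or monitor.sense();return Ro.from_quat(s["orientation"]).as_matrix().T@(np.array(X)-s["eef_pos"])/.05
E
python3 - <<'E'
from h import *
s=pose();a=optics.camera("wrist")
cv2.imwrite("pics/w1.png",a[:,:,::-1])
print(proj("wrist",[.5813,-.2916,.1631],s),proj("wrist",[.5145,-.2423,.085],s))
E
```

```text
t 3.2 tcp [ 0.5642 -0.2802  0.2195] yaw -36.6 F [0.1 0.1 0.2] op 87.8 gf 0.0 q [-0.15  0.31 -0.13 -0.   -1.13  1.08]
[316.67941385 200.10977888] [317.29023458 262.9120635 ]
```

View pics/w1.png

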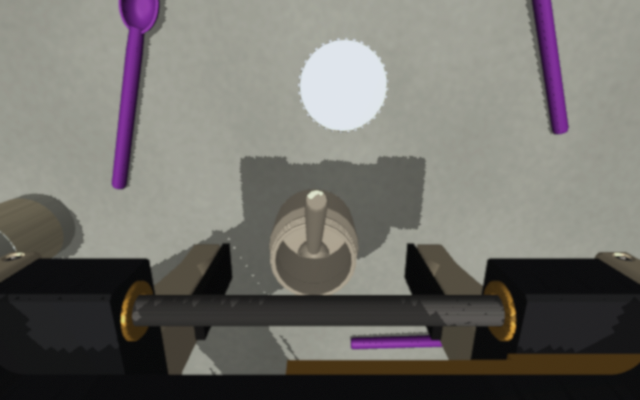

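The wrist view shows the white handle end at (316,195), within 5 px of the prediction, so it is centred between the fingers. I'll descend and grip.

>>> {"op": "play_rows", "data": {"rows": [0,0,0.36,0,1,0,0,0.36,0,1,0,0,0.36,0,1,0,0,0.35,0,1,0,0,0,0,0,0,0,0,0,0,0,0,0,0,0,0,0,0,0,0,0,0,0,0,0,0,0,0,0,0,0,0,0,0,0,0,0,0,0,0,0,0,0,0,0]}}

```text
time_s: 4.55
eef_pos: [0.5648, -0.2794, 0.149]
orientation: [0.95, -0.313, -0.0, 0.0]
ft_force: [-0.7, -0.3, -0.2]
opening: 0.245
grasp_force: 0.0
```

Run:
```python
from h import *
pose()
```

```text
t 4.55 tcp [ 0.5648 -0.2794  0.149 ] yaw -36.5 F [-0.7 -0.3 -0.2] op 21.6 gf 0.0 q [-0.15  0.36 -0.22  0.   -0.99  1.08]
```

>>> {"op": "play_rows", "data": {"rows": [0,0,0,0,0,0,0,0,0,0,0,0,0,0,0,0,0,0,0,0]}}

```text
time_s: 4.95
eef_pos: [0.5647, -0.2794, 0.149]
orientation: [0.95, -0.313, -0.0, 0.0]
ft_force: [-0.3, -0.7, -0.1]
opening: 0.15
grasp_force: 29.9
```

>>> {"op": "play_rows", "data": {"rows": [0.09,0,-0.135,0,0,0.18,0,-0.27,0,0,0.18,0,-0.27,0,0,0.18,0,-0.27,0,0,0.18,0,-0.27,0,0,0.18,0,-0.27,0,0,0.18,0,-0.27,0,0,0.18,0,-0.27,0,0,0.18,0,-0.27,0,0,0,0,-0.4,0,0,0,0,-0.2,0,0,0,0,0,0,0]}}

```text
time_s: 6.15
eef_pos: [0.6271, -0.3251, 0.2958]
orientation: [0.95, -0.313, 0.002, -0.0]
ft_force: [0.4, -0.3, -1.1]
opening: 0.154
grasp_force: 29.9
```

Run:
```python
from h import *
s=pose()
a=optics.camera("scene")[:,:,::-1];b=optics.camera("side")[:,:,::-1]
def c(im,x,y,w,h,s): return cv2.resize(im[y:y+h,x:x+w],None,fx=s,fy=s,interpolation=cv2.INTER_CUBIC)
print(proj("scene",s["eef_pos"]),proj("side",s["eef_pos"]))
p=proj("scene",s["eef_pos"]).astype(int);q=proj("side",s["eef_pos"]).astype(int)
x,y=max(0,p[0]-60),max(0,p[1]-60);u,v=min(500,max(0,q[0]-70)),max(0,q[1]-60);print(x,y,u,v)
cv2.imwrite("pics/lift.png",np.hstack([c(a,x,y,130,160,3),c(b,u,v,130,160,3)]))
```

```text
t 6.15 tcp [ 0.6271 -0.3251  0.2958] yaw -36.5 F [ 0.4 -0.3 -1.1] op 13.5 gf 29.9 q [-0.2   0.39  0.16  0.   -1.34  1.14]
[218.29091563 130.25855866] [443.08824978 166.36763906]
158 70 373 106
```

View pics/lift.png

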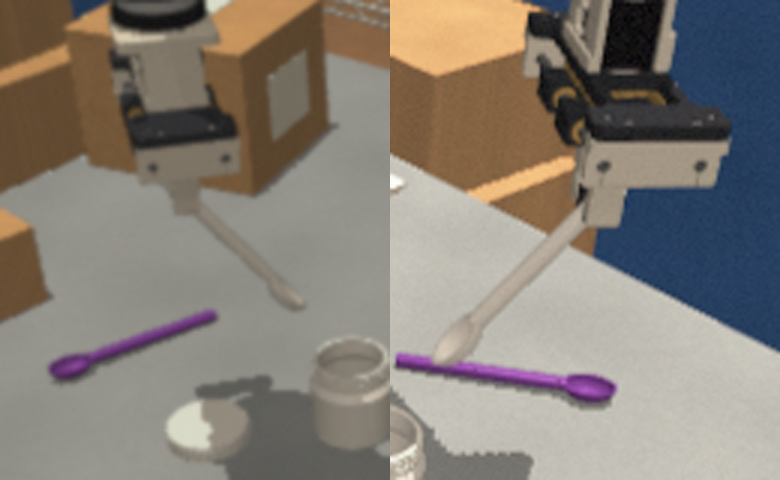

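The spoon is held and clear of the jar. The bowl tip is at about (259,171) in the scene view and (390,226) in the side view. I'll compute the tilt from those while carrying it to free bench.

>>> {"op": "play_rows", "data": {"rows": [-0.604,-0.366,0,0,0,-0.604,-0.366,0,0,0,-0.604,-0.366,0,0,0,-0.604,-0.366,0,0,0,-0.604,-0.366,0,0,0,-0.604,-0.366,0,0,0,-0.604,-0.366,0,0,0,-0.604,-0.366,0,0,0,-0.604,-0.366,0,0,0,-0.604,-0.366,0,0,0,0,0,0.5,0,0,0,0,0.5,0,0,0,0,0.2,0,0,0,0,0,0,0]}}

```text
time_s: 7.65
eef_pos: [0.4913, 0.0016, 0.2321]
orientation: [0.95, -0.313, -0.001, 0.001]
ft_force: [0.7, -0.1, -0.0]
opening: 0.151
grasp_force: 29.9
```

Run:
```python
from h import *
x,e=tri([("scene",(258.7,171)),("side",(389.7,226))]);print(x,e, x-np.array([.6271,-.3251,.2958]))
s=pose()
```

```text
[ 0.54867221 -0.27015772  0.15211154] 0.0008099682609519702 [-0.07842779  0.05494228 -0.14368846]
t 7.65 tcp [0.4913 0.0016 0.2321] yaw -36.5 F [ 0.7 -0.1 -0. ] op 13.2 gf 29.9 q [ 0.4   0.07 -0.4  -0.   -1.1   0.53]
```

>>> {"op": "play_rows", "data": {"rows": [0,0,0.38,0,0,0,0,0.38,0,0,0,0,0.38,0,0,0,0,0.3,0,0,0,0,0.1,0,0,0,0,0.1,0,0,0,0,0.06,0,0,0,0,0,0,0]}}

```text
time_s: 8.45
eef_pos: [0.4927, 0.0019, 0.1491]
orientation: [0.95, -0.313, 0.0, -0.0]
ft_force: [-0.1, -1.0, -1.0]
opening: 0.154
grasp_force: 29.9
```

>>> {"op": "play_rows", "data": {"rows": [0.0,0,0.08,0,0,0.196,0,0.157,0,0,0.183,0,0.172,0,0,0.169,0,0.185,0,0,0.155,0,0.198,0,0,0,0,0,0,0]}}

```text
time_s: 9.05
eef_pos: [0.5224, -0.0199, 0.1079]
orientation: [0.95, -0.314, 0.0, 0.0]
ft_force: [3.5, -1.3, 3.6]
opening: 0.146
grasp_force: 30.0
```

Run:
```python
from h import *
s=pose()
a=optics.camera("scene")[:,:,::-1];b=optics.camera("side")[:,:,::-1]
def c(im,x,y,w,h,s): return cv2.resize(im[y:y+h,x:x+w],None,fx=s,fy=s,interpolation=cv2.INTER_CUBIC)
p=proj("scene",s["eef_pos"]).astype(int);q=proj("side",s["eef_pos"]).astype(int)
x,y=p[0]-60,p[1]-60;u,v=q[0]-70,q[1]-60;print(x,y,u,v)
cv2.imwrite("pics/lay1.png",np.hstack([c(a,x,y,130,160,3),c(b,u,v,130,160,3)]))
```

```text
t 9.05 tcp [ 0.5224 -0.0199  0.1079] yaw -36.5 F [ 3.5 -1.3  3.6] op 12.9 gf 30.0 q [ 0.34  0.25 -0.51  0.   -0.82  0.59]
277 149 243 139
```

View pics/lay1.png

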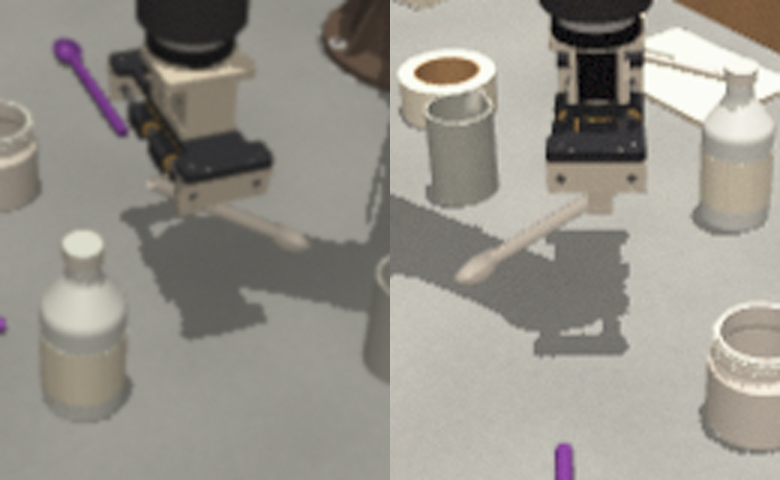

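The spoon is pivoting in the grip as planned, with the bowl on the bench at about (301,243) in the crop. I'll continue the arc.

>>> {"op": "play_rows", "data": {"rows": [0.139,0,0.209,0,0,0.122,0,0.22,0,0,0.104,0,0.228,0,0,0.086,0,0.236,0,0,0.068,0,0.242,0,0,0.049,0,0.246,0,0,0.02,0,0.2,0,0,0,0,0,0,0]}}

```text
time_s: 9.95
eef_pos: [0.5429, -0.0368, 0.0282]
orientation: [0.95, -0.313, -0.002, 0.001]
ft_force: [0.4, 0.6, 0.8]
opening: 0.145
grasp_force: 30.0
```

Run:
```python
from h import *
s=pose()
```

```text
t 9.95 tcp [ 0.5429 -0.0368  0.0282] yaw -36.5 F [0.4 0.6 0.8] op 12.8 gf 30.0 q [ 0.29  0.39 -0.53 -0.   -0.65  0.64]
```

>>> {"op": "play_rows", "data": {"rows": [0,0,0.06,0,0,0,0,0,0,0,0,0,0,0,0]}}

```text
time_s: 10.25
eef_pos: [0.5439, -0.0364, 0.0274]
orientation: [0.95, -0.313, -0.0, 0.0]
ft_force: [-1.3, 0.4, 0.4]
opening: 0.147
grasp_force: 30.0
```

>>> {"op": "play_rows", "data": {"rows": [0,0,0,0,0.13,0,0,0,0,0.13,0,0,0,0,0.13]}}

```text
time_s: 10.55
eef_pos: [0.5443, -0.0364, 0.0274]
orientation: [0.95, -0.313, 0.0, -0.0]
ft_force: [-2.2, 1.0, 0.7]
opening: 0.143
grasp_force: 30.0
```

>>> {"op": "play_rows", "data": {"rows": [0,0,0,0,0.145,0,0,0,0,0.145,0,0,0,0,0.145]}}

```text
time_s: 10.85
eef_pos: [0.5443, -0.0365, 0.0272]
orientation: [0.95, -0.313, 0.0, -0.0]
ft_force: [-0.8, 1.1, 1.7]
opening: 0.149
grasp_force: 26.5
```

>>> {"op": "play_rows", "data": {"rows": [0,0,0,0,0.155,0,0,0,0,0.155,0,0,0,0,0.155]}}

```text
time_s: 11.15
eef_pos: [0.5445, -0.0365, 0.0271]
orientation: [0.95, -0.313, 0.0, -0.0]
ft_force: [-0.1, 0.1, 0.4]
opening: 0.153
grasp_force: 6.1
```

Grip force follows the opening command (0.155 gives 6 N), so the spoon can be pivoted at low grip later. I'll lower the last millimetres and release.

>>> {"op": "play_rows", "data": {"rows": [0,0,0.05,0,0.155,0,0,0.04,0,0.155,0,0,0,0,0.155,0,0,0,0,0.157,0,0,0,0,0.159,0,0,0,0,0.162,0,0,0,0,0.18,0,0,0,0,0.3]}}

```text
time_s: 11.95
eef_pos: [0.5443, -0.0365, 0.0227]
orientation: [0.95, -0.313, -0.0, 0.0]
ft_force: [-0.8, 0.4, 0.4]
opening: 0.224
grasp_force: 0.0
```

>>> {"op": "play_rows", "data": {"rows": [0,0,0,0,0.6,0,0,0,0,1,0,0,0,0,1,0,0,-0.4,0,1,-0.4,0,-0.8,0,1,-0.4,0,-0.8,0,1,-0.8,0,-0.8,0,1,-0.8,0,-0.4,0,1,-0.8,0,0,0,1,-0.8,0,0,0,1,0,0,0,0,1,0,0,0,0,1]}}

```text
time_s: 13.15
eef_pos: [0.387, 0.0805, 0.1786]
orientation: [0.95, -0.312, 0.0, -0.001]
ft_force: [0.3, 0.7, 0.3]
opening: 0.998
grasp_force: 0.0
```

Run:
```python
from h import *
s=pose()
cv2.imwrite("pics/w2.png",optics.camera("wrist")[:,:,::-1])
```

```text
t 13.15 tcp [0.387  0.0805 0.1786] yaw -36.3 F [0.3 0.7 0.3] op 87.9 gf 0.0 q [ 0.71 -0.06 -0.67  0.   -0.96  0.22]
```

View pics/w2.png

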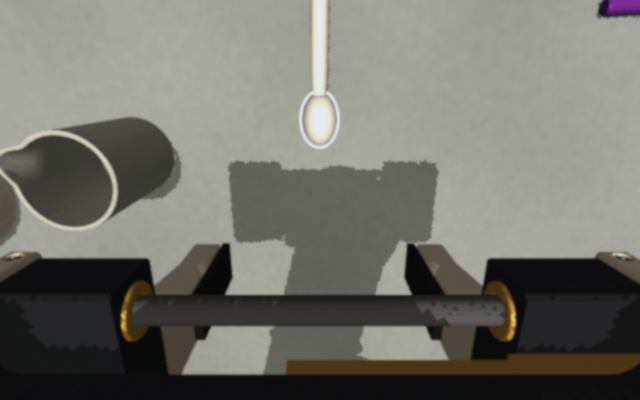

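The spoon lies flat with its open side up: bowl tip at (319.5,149), neck at (320,92), handle running up to (320.5,0). The beaker rim centre is near (65,180).

Run:
```python
from h import *
s=pose()
t=atz("wrist",(319.5,149),.014,s);n=atz("wrist",(320,92),.011,s);h=atz("wrist",(320.5,3),.010,s)
d=(h-t)[:2];d/=np.linalg.norm(d)
print(t,n,h,np.linalg.norm((n-t)[:2]),np.degrees(np.arctan2(d[1],d[0])))
g=t[:2]+.059*d;print("grip",g,to([*g,.0235],s),to([*g,.1786],s))
print("bk",atz("wrist",(65,180),.095,s),proj("wrist",[.5028,.199,.095],s),proj("wrist",[.5422,.2225,.095],s))
```

```text
t 13.2 tcp [0.3876 0.0801 0.1784] yaw -36.4 F [ 0.1 -0.5 -0.7] op 88.3 gf 0.0 q [ 0.71 -0.06 -0.67  0.   -0.96  0.23]
[0.41217305 0.06086049 0.014     ] [0.44968933 0.03278118 0.011     ] [ 0.50243159 -0.00640408  0.01      ] 0.046860635593237714 -36.69507000575934
grip [0.45948084 0.02560468] [1.80299404 0.02562039 3.09877788] [ 1.80432863  0.02250842 -0.00322027]
bk [0.50500214 0.19684416 0.095     ] [ 65.38777044 184.55354195] [ -7.67619378 157.45548678]
```

>>> {"op": "play_rows", "data": {"rows": [0.6,0.01,0,0,1,0.6,0.01,0,0,1,0.6,0.005,0,0,1,0,0,0.7,0,1,0,0,0.7,0,1,0,0,0.7,0,1,0,0,0.6,0,0.6,0,0,0.3,0,0.4,0,0,0.1,0,0.3,0,0,0,0,0.1,0,0,0,0,0,0,0,0,0,0,0,0,0,0,0,0,0,0,0,0,0,0,0,0,0,0,0,0,0,0]}}

```text
time_s: 14.8
eef_pos: [0.4589, 0.0252, 0.0231]
orientation: [0.95, -0.313, 0.0, -0.0]
ft_force: [-0.2, -0.7, 0.5]
opening: 0.152
grasp_force: 25.1
```

Run:
```python
from h import *
pose()
```

```text
t 14.8 tcp [0.4589 0.0252 0.0231] yaw -36.5 F [-0.2 -0.7  0.5] op 13.3 gf 25.1 q [ 0.49  0.3  -0.73  0.   -0.55  0.45]
```

>>> {"op": "play_rows", "data": {"rows": [0,0,0,0,0.155,0,0,0,0,0.155,0,0,-0.2,0,0.155,0,0,-0.25,0,0.155,0.01,0,-0.25,0,0.155,0.02,0,-0.25,0,0.155,0.04,0,-0.25,0,0.155,0.06,0,-0.25,0,0.155,0.08,0,-0.25,0,0.155,0.1,0,-0.25,0,0.155,0.1,0,-0.2,0,0.155,0,0,0,0,0.155]}}

```text
time_s: 16.0
eef_pos: [0.4765, 0.0131, 0.1321]
orientation: [0.95, -0.313, 0.001, -0.001]
ft_force: [-0.3, 0.2, -0.9]
opening: 0.157
grasp_force: 6.1
```

Run:
```python
from h import *
s=pose()
a=optics.camera("scene")[:,:,::-1];b=optics.camera("side")[:,:,::-1]
def c(im,x,y,w,h,s): return cv2.resize(im[y:y+h,x:x+w],None,fx=s,fy=s,interpolation=cv2.INTER_CUBIC)
p=proj("scene",s["eef_pos"]).astype(int);q=proj("side",s["eef_pos"]).astype(int)
x,y=p[0]-70,p[1]-50;u,v=q[0]-50,q[1]-50;print(x,y,u,v)
cv2.imwrite("pics/piv1.png",np.hstack([c(a,x,y,130,140,3),c(b,u,v,130,140,3)]))
```

```text
t 16.0 tcp [0.4765 0.0131 0.1321] yaw -36.5 F [-0.3  0.2 -0.9] op 13.8 gf 6.1 q [ 0.44  0.15 -0.58  0.   -0.85  0.49]
287 148 241 141
```

View pics/piv1.png

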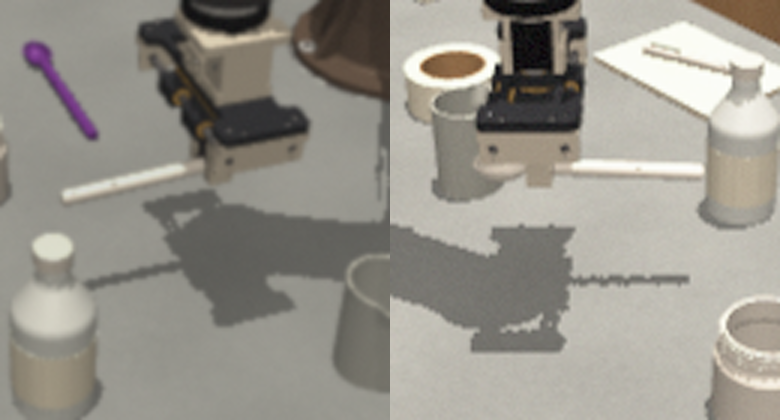

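```bash
cat >> h.py <<'E'
def tilt(hd=1):  # handle angle below horizontal (deg); handle along hd * tool x
    s=monitor.sense();R=Ro.from_quat(s["orientation"]).as_matrix();x=R[:,0]*hd;g=s["eef_pos"]-[0,0,.0135]
    im={n:cv2.GaussianBlur(optics.camera(n).min(2),(3,3),0).astype(float) for n in("scene","side")}
    res=[]
    for a in range(-10,86,1):
        d=x*np.cos(np.radians(a))-np.array([0,0,1])*np.sin(np.radians(a));v=[]
        for n in im:
            v.append(np.mean([im[n][int(round(p[1])),int(round(p[0]))] for p in (proj(n,g+d*r) for r in np.linspace(.07,.135,14))]))
        res.append((a,v[0]+v[1],v[0],v[1]))
    r=np.array(res);o=np.argsort(-r[:,1])[:3];print("tilt",r[o].round(0).tolist(),"scene",r[r[:,2].argmax(),[0,2]],"side",r[r[:,3].argmax(),[0,3]])
E
python3 -c "
from h import *
tilt()"
```

```text
tilt [[0.0, 433.0, 200.0, 234.0], [-1.0, 433.0, 199.0, 234.0], [1.0, 433.0, 193.0, 239.0]] scene [  0.         199.64285714] side [  1.         239.28571429]
```

>>> {"op": "play_rows", "data": {"rows": [0,0,0,0,0.156,0,0,0,0,0.1565]}}

```text
time_s: 16.4
eef_pos: [0.475, 0.013, 0.1301]
orientation: [0.95, -0.313, -0.0, 0.0]
ft_force: [-0.6, -0.4, -0.7]
opening: 0.159
grasp_force: 3.8
```

```bash
python3 -c "
from h import *
pose();tilt()"
```

```text
t 16.4 tcp [0.475  0.013  0.1301] yaw -36.5 F [-0.6 -0.4 -0.7] op 14.0 gf 3.8 q [ 0.44  0.15 -0.58 -0.   -0.85  0.49]
tilt [[3.0, 396.0, 195.0, 201.0], [4.0, 395.0, 184.0, 211.0], [5.0, 395.0, 171.0, 224.0]] scene [  2.         200.92857143] side [  7.         236.57142857]
```

>>> {"op": "play_rows", "data": {"rows": [0,0,0,0,0.15]}}

```text
time_s: 16.6
eef_pos: [0.4753, 0.0131, 0.1304]
orientation: [0.95, -0.313, -0.0, 0.0]
ft_force: [0.1, 0.3, -1.2]
opening: 0.152
grasp_force: 14.2
```

```bash
python3 -c "
from h import *
pose();tilt()"
```

```text
t 16.6 tcp [0.4753 0.0131 0.1304] yaw -36.5 F [ 0.1  0.3 -1.2] op 13.4 gf 14.2 q [ 0.44  0.15 -0.58 -0.   -0.85  0.49]
tilt [[17.0, 432.0, 200.0, 232.0], [16.0, 427.0, 201.0, 226.0], [18.0, 421.0, 190.0, 230.0]] scene [ 16.         200.85714286] side [ 17.         232.21428571]
```

>>> {"op": "play_rows", "data": {"rows": [0,0,-0.5,0,0.14,0,0,-0.7,0,0.14,0,0,-0.7,0,0.14,0,0,-0.5,0,0.14,0,0,0,0,0.14,0,0,0,0,0.1565,0,0,0,0,0.1565,0,0,0,0,0.1565,0,0,0,0,0.15,0,0,0,0,0.15]}}

```text
time_s: 17.7
eef_pos: [0.4752, 0.013, 0.25]
orientation: [0.95, -0.313, -0.0, 0.0]
ft_force: [-0.3, -0.4, -0.6]
opening: 0.152
grasp_force: 15.8
```

```bash
python3 -c "
from h import *
pose();tilt()"
```

```text
t 17.7 tcp [0.4752 0.013  0.25  ] yaw -36.5 F [-0.3 -0.4 -0.6] op 13.4 gf 15.8 q [ 0.44  0.02 -0.41 -0.   -1.14  0.49]
tilt [[16.0, 437.0, 199.0, 238.0], [15.0, 431.0, 191.0, 240.0], [17.0, 427.0, 192.0, 234.0]] scene [ 16.         198.78571429] side [ 12.         242.42857143]
```

>>> {"op": "play_rows", "data": {"rows": [0,0,0,0,0.1565,0,0,0,0,0.157,0,0,0,0,0.157,0,0,0,0,0.157,0,0,0,0,0.15,0,0,0,0,0.15]}}

```text
time_s: 18.4
eef_pos: [0.4754, 0.013, 0.2505]
orientation: [0.95, -0.313, 0.0, -0.0]
ft_force: [0.3, 1.2, -0.9]
opening: 0.152
grasp_force: 17.5
```

```bash
python3 -c "
from h import *
pose();tilt()"
```

```text
t 18.4 tcp [0.4754 0.013  0.2505] yaw -36.5 F [ 0.3  1.2 -0.9] op 13.4 gf 17.5 q [ 0.44  0.02 -0.41  0.   -1.14  0.49]
tilt [[32.0, 399.0, 181.0, 218.0], [31.0, 394.0, 182.0, 212.0], [33.0, 388.0, 172.0, 216.0]] scene [ 31.         182.28571429] side [ 15. 244.]
```

>>> {"op": "play_rows", "data": {"rows": [0,0,0,0,0.1565,0,0,0,0,0.1573,0,0,0,0,0.1573,0,0,0,0,0.1573,0,0,0,0,0.15,0,0,0,0,0.15]}}

```text
time_s: 19.1
eef_pos: [0.4754, 0.013, 0.2505]
orientation: [0.95, -0.313, 0.0, -0.0]
ft_force: [-0.3, 0.4, -1.3]
opening: 0.152
grasp_force: 17.5
```

```bash
python3 -c "
from h import *
pose();tilt()"
```

```text
t 19.1 tcp [0.4754 0.013  0.2505] yaw -36.5 F [-0.3  0.4 -1.3] op 13.3 gf 17.5 q [ 0.44  0.02 -0.41  0.   -1.14  0.49]
tilt [[32.0, 399.0, 181.0, 218.0], [31.0, 394.0, 182.0, 212.0], [33.0, 389.0, 173.0, 216.0]] scene [ 31.         182.07142857] side [ 15.         243.85714286]
```

>>> {"op": "play_rows", "data": {"rows": [0,0,0,0,0.157,0,0,0,0,0.1577,0,0,0,0,0.1577,0,0,0,0,0.1577]}}

```text
time_s: 19.6
eef_pos: [0.4754, 0.013, 0.2505]
orientation: [0.95, -0.313, 0.0, -0.0]
ft_force: [-0.3, 0.3, -2.2]
opening: 0.159
grasp_force: 2.8
```

>>> {"op": "play_rows", "data": {"rows": [0,0,0,0,0.153,0,0,0,0,0.153]}}

```text
time_s: 19.8
eef_pos: [0.4753, 0.013, 0.2505]
orientation: [0.95, -0.313, -0.0, 0.0]
ft_force: [-0.1, 0.6, -0.2]
opening: 0.156
grasp_force: 11.1
```

```bash
python3 -c "
from h import *
pose();tilt()"
```

```text
t 19.8 tcp [0.4753 0.013  0.2505] yaw -36.5 F [-0.1  0.6 -0.2] op 13.7 gf 11.1 q [ 0.44  0.02 -0.41 -0.   -1.14  0.49]
tilt [[32.0, 399.0, 181.0, 218.0], [31.0, 395.0, 182.0, 213.0], [33.0, 389.0, 173.0, 216.0]] scene [ 31.         181.92857143] side [ 15.         243.92857143]
```

>>> {"op": "play_rows", "data": {"rows": [0,0,0,0,0.1572,0,0,0,0,0.1578,0,0,0,0,0.158,0,0,0,0,0.158,0,0,0,0,0.158]}}

```text
time_s: 20.4
eef_pos: [0.4754, 0.013, 0.2505]
orientation: [0.95, -0.313, 0.0, -0.0]
ft_force: [-0.2, -1.0, -0.7]
opening: 0.162
grasp_force: 2.3
```

>>> {"op": "play_rows", "data": {"rows": [0,0,0,0,0.153,0,0,0,0,0.153]}}

```text
time_s: 20.6
eef_pos: [0.4754, 0.013, 0.2505]
orientation: [0.95, -0.313, 0.0, 0.0]
ft_force: [0.6, -0.3, -0.7]
opening: 0.152
grasp_force: 11.1
```

```bash
python3 -c "
from h import *
pose();tilt()"
```

```text
t 20.6 tcp [0.4754 0.013  0.2505] yaw -36.5 F [ 0.6 -0.3 -0.7] op 13.4 gf 11.1 q [ 0.44  0.02 -0.41  0.   -1.14  0.49]
tilt [[32.0, 399.0, 181.0, 218.0], [31.0, 394.0, 182.0, 212.0], [33.0, 389.0, 173.0, 216.0]] scene [ 31.         182.28571429] side [ 15. 244.]
```

Run:
```python
from h import *
s=pose()
a=optics.camera("scene")[:,:,::-1];b=optics.camera("side")[:,:,::-1]
def c(im,x,y,w,h,s): return cv2.resize(im[y:y+h,x:x+w],None,fx=s,fy=s,interpolation=cv2.INTER_CUBIC)
p=proj("scene",s["eef_pos"]).astype(int);q=proj("side",s["eef_pos"]).astype(int)
x,y=p[0]-65,p[1]-50;u,v=q[0]-50,q[1]-50;print(x,y,u,v)
cv2.imwrite("pics/piv2.png",np.hstack([c(a,x,y,130,140,3),c(b,u,v,130,140,3)]))
```

```text
t 20.7 tcp [0.4753 0.013  0.2505] yaw -36.5 F [ 0.4  0.2 -0.5] op 13.4 gf 11.3 q [ 0.44  0.02 -0.41 -0.   -1.14  0.49]
295 110 238 99
```

View pics/piv2.png

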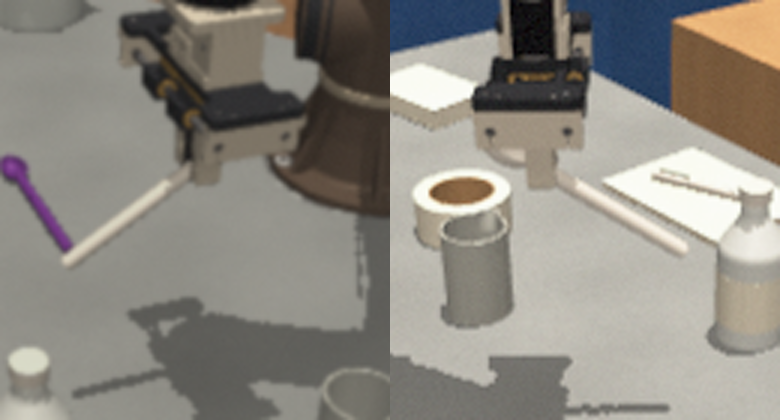

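The picture confirms about 32 degrees of tilt: the handle end is at (317,197) in the scene view and (336,182) in the side view. It has stopped there because the bowl's shoulder meets the pad edge. I'll lay it flat again and regrip about 6.5 mm further towards the handle end.

>>> {"op": "play_rows", "data": {"rows": [0,0,0.6,0,0.153,0,0,0.6,0,0.153,0,0,0.6,0,0.153,0,0,0.6,0,0.153,0,0,0.5,0,0.153,0,0,0.15,0,0.153,-0.098,0,0.17,0,0.153,-0.086,0,0.177,0,0.153,-0.074,0,0.183,0,0.153,-0.06,0,0.187,0,0.153,-0.047,0,0.191,0,0.153,-0.034,0,0.194,0,0.153,-0.02,0,0.196,0,0.153,-0.007,0,0.17,0,0.153,0,0,0,0,0.153]}}

```text
time_s: 22.3
eef_pos: [0.4582, 0.0257, 0.0236]
orientation: [0.95, -0.313, -0.0, 0.0]
ft_force: [0.1, 0.3, -0.7]
opening: 0.154
grasp_force: 9.6
```

```bash
python3 -c "
from h import *
pose();tilt()"
```

```text
t 22.3 tcp [0.4582 0.0257 0.0236] yaw -36.5 F [ 0.1  0.3 -0.7] op 13.5 gf 9.6 q [ 0.49  0.29 -0.73  0.   -0.55  0.45]
tilt [[-1.0, 438.0, 196.0, 242.0], [0.0, 434.0, 192.0, 242.0], [-2.0, 422.0, 194.0, 228.0]] scene [ -1.         195.92857143] side [ -1. 242.]
```

>>> {"op": "play_rows", "data": {"rows": [0,0,0,0,0.158,0,0,0,0,0.165,0,0,0,0,0.25,0,0,0,0,0.25,0.065,0,0,0,0.25,0.065,0,0,0,0.25,0,0,0,0,0.25,0,0,0,0,0.1,0,0,0,0,0.13,0,0,0,0,0.14,0,0,0,0,0.14]}}

```text
time_s: 23.5
eef_pos: [0.4634, 0.0218, 0.0246]
orientation: [0.95, -0.313, -0.0, 0.0]
ft_force: [0.7, 0.0, 0.1]
opening: 0.15
grasp_force: 30.0
```

>>> {"op": "play_rows", "data": {"rows": [0,0,-0.4,0,0.14,0,0,-0.8,0,0.14,0,0,-0.8,0,0.14,0,0,-0.8,0,0.14,0,0,-0.8,0,0.14,0,0,-0.8,0,0.15,0,0,-0.2,0,0.155,0,0,0,0,0.156,0,0,0,0,0.1565,0,0,0,0,0.157,0,0,0,0,0.157,0,0,0,0,0.15,0,0,0,0,0.15]}}

```text
time_s: 24.8
eef_pos: [0.4634, 0.0218, 0.2541]
orientation: [0.95, -0.313, -0.0, 0.0]
ft_force: [0.5, 0.3, -0.7]
opening: 0.151
grasp_force: 16.1
```

```bash
python3 -c "
from h import *
pose();tilt()"
```

```text
t 24.8 tcp [0.4634 0.0218 0.2541] yaw -36.5 F [ 0.5  0.3 -0.7] op 13.3 gf 16.1 q [ 0.47  0.   -0.42 -0.   -1.15  0.46]
tilt [[23.0, 408.0, 187.0, 221.0], [24.0, 407.0, 185.0, 222.0], [22.0, 406.0, 188.0, 218.0]] scene [ 22.         187.78571429] side [ 13.         242.64285714]
```

>>> {"op": "play_rows", "data": {"rows": [0,0,0,0,0.156,0,0,0,0,0.157,0,0,0,0,0.157,0,0,0,0,0.157,0,0,0,0,0.15,0,0,0,0,0.15]}}

```text
time_s: 25.5
eef_pos: [0.4635, 0.0218, 0.2546]
orientation: [0.95, -0.313, 0.0, -0.0]
ft_force: [-1.0, -1.2, -0.4]
opening: 0.158
grasp_force: 16.1
```

```bash
python3 -c "
from h import *
pose();tilt()"
```

```text
t 25.5 tcp [0.4635 0.0218 0.2546] yaw -36.5 F [-1.  -1.2 -0.4] op 13.9 gf 16.1 q [ 0.47 -0.   -0.42  0.   -1.15  0.46]
tilt [[23.0, 411.0, 188.0, 223.0], [22.0, 409.0, 190.0, 220.0], [24.0, 405.0, 183.0, 222.0]] scene [ 22.         189.57142857] side [ 13.         242.57142857]
```

Tilt is unchanged at 23 degrees, so I'll loosen slightly more.

>>> {"op": "play_rows", "data": {"rows": [0,0,0,0,0.1565,0,0,0,0,0.1575,0,0,0,0,0.1577,0,0,0,0,0.1577,0,0,0,0,0.15,0,0,0,0,0.15]}}

```text
time_s: 26.2
eef_pos: [0.4635, 0.0218, 0.2546]
orientation: [0.95, -0.313, -0.0, 0.0]
ft_force: [-0.2, 0.3, -1.3]
opening: 0.153
grasp_force: 16.9
```

```bash
python3 -c "
from h import *
pose();tilt()"
```

```text
t 26.2 tcp [0.4635 0.0218 0.2546] yaw -36.5 F [-0.2  0.3 -1.3] op 13.5 gf 16.9 q [ 0.47 -0.   -0.42 -0.   -1.15  0.46]
tilt [[13.0, 382.0, 139.0, 243.0], [14.0, 382.0, 140.0, 242.0], [12.0, 380.0, 139.0, 241.0]] scene [ 46. 167.] side [ 13.         242.57142857]
```

>>> {"op": "play_rows", "data": {"rows": [0,0,0,0.179,0.14,0,0,0,0.179,0.14,0,0,0,0.179,0.14,0,0,0,0.179,0.14,0,0,0,0.179,0.14,0,0,0,0.179,0.14,0,0,0,0.179,0.14,0,0,0,0.179,0.14,0,0,0,0.179,0.14,0,0,0,0.179,0.14,0,0,0,0.179,0.14,0,0,0,0.179,0.14,0,0,0,0.179,0.14,0,0,0,0.173,0.14,0,0,0,0,0.14]}}

```text
time_s: 27.8
eef_pos: [0.4635, 0.0218, 0.2546]
orientation: [-0.266, 0.964, -0.0, 0.0]
ft_force: [0.9, 0.4, -0.4]
opening: 0.155
grasp_force: 30.0
```

```bash
python3 -c "
from h import *
s=pose();tilt()
cv2.imwrite('pics/sc3.png',optics.camera('scene')[:,:,::-1]);cv2.imwrite('pics/si3.png',optics.camera('side')[:,:,::-1])
g=s['eef_pos']-[0,0,.0135];x=Ro.from_quat(s['orientation']).as_matrix()[:,0]
for n in('scene','side'):
  im=cv2.imread({'scene':'pics/sc3.png','side':'pics/si3.png'}[n]).min(2).astype(float)
  print(n,[(a,int(np.mean([im[int(round(p[1])),int(round(p[0]))] for p in (proj(n,g+r*(x*np.cos(np.radians(a))-np.array([0,0,np.sin(np.radians(a))]))) for r in np.linspace(.04,.125,18))]))) for a in range(0,80,3)])
"
```

```text
t 27.8 tcp [0.4635 0.0218 0.2546] yaw -149.1 F [ 0.9  0.4 -0.4] op 13.6 gf 30.0 q [ 0.47 -0.   -0.42  0.   -1.15 -1.51]
tilt [[82.0, 318.0, 137.0, 181.0], [80.0, 318.0, 137.0, 181.0], [78.0, 318.0, 137.0, 181.0]] scene [ 69.         137.28571429] side [ 45.         190.42857143]
scene [(0, 97), (3, 95), (6, 100), (9, 102), (12, 102), (15, 106), (18, 113), (21, 118), (24, 106), (27, 94), (30, 83), (33, 69), (36, 70), (39, 78), (42, 82), (45, 83), (48, 84), (51, 87), (54, 96), (57, 107), (60, 114), (63, 119), (66, 123), (69, 127), (72, 130), (75, 131), (78, 133)]
side [(0, 161), (3, 170), (6, 168), (9, 159), (12, 152), (15, 150), (18, 143), (21, 136), (24, 131), (27, 128), (30, 128), (33, 131), (36, 140), (39, 156), (42, 179), (45, 182), (48, 175), (51, 159), (54, 135), (57, 121), (60, 122), (63, 132), (66, 142), (69, 158), (72, 174), (75, 179), (78, 179)]
```

>>> {"op": "play_rows", "data": {"rows": [0,0,0,0,0.1565,0,0,0,0,0.1575,0,0,0,0,0.158,0,0,0,0,0.158,0,0,0,0,0.15,0,0,0,0,0.14]}}

```text
time_s: 28.6
eef_pos: [0.4635, 0.0218, 0.2546]
orientation: [-0.267, 0.964, -0.0, -0.0]
ft_force: [0.4, 0.5, -1.0]
opening: 0.147
grasp_force: 30.0
```

```bash
cat > t2.py <<'E'
from h import *
s=pose()
g=s['eef_pos']-[0,0,.0135];x=Ro.from_quat(s['orientation']).as_matrix()[:,0]
im=optics.camera('side').min(2).astype(float)
r=[(int(np.mean([im[int(round(p[1])),int(round(p[0]))] for p in (proj('side',g+r*(x*np.cos(np.radians(a))-np.array([0,0,np.sin(np.radians(a))]))) for r in np.linspace(.04,.125,18))])),a) for a in range(30,80,1)]
print(sorted(r)[::-1][:12])
E
python3 t2.py
```

```text
t 28.6 tcp [0.4635 0.0218 0.2546] yaw -149.0 F [ 0.4  0.5 -1. ] op 12.9 gf 30.0 q [ 0.47 -0.   -0.42 -0.   -1.15 -1.5 ]
[(178, 77), (178, 76), (178, 75), (177, 79), (177, 78), (176, 74), (174, 51), (173, 50), (173, 49), (172, 73), (170, 52), (170, 48)]
```

>>> {"op": "play_rows", "data": {"rows": [0,0,0,0,0.1565,0,0,0,0,0.1575,0,0,0,0,0.1582,0,0,0,0,0.1582,0,0,0,0,0.15,0,0,0,0,0.14]}}

```text
time_s: 29.25
eef_pos: [0.4635, 0.0218, 0.2546]
orientation: [-0.267, 0.964, -0.0, 0.0]
ft_force: [0.4, -0.1, -0.5]
opening: 0.149
grasp_force: 30.1
```

```bash
python3 t2.py
```

```text
t 29.25 tcp [0.4635 0.0218 0.2546] yaw -149.0 F [ 0.4 -0.1 -0.5] op 13.1 gf 30.1 q [ 0.47 -0.   -0.42  0.   -1.15 -1.5 ]
[(176, 76), (175, 79), (175, 78), (175, 77), (175, 75), (173, 74), (169, 53), (169, 52), (168, 73), (168, 54), (167, 55), (166, 72)]
```

>>> {"op": "play_rows", "data": {"rows": [0,0,0,0,0.1565,0,0,0,0,0.1575,0,0,0,0,0.1584,0,0,0,0,0.1584,0,0,0,0,0.15,0,0,0,0,0.14]}}

```text
time_s: 29.9
eef_pos: [0.4635, 0.0218, 0.2546]
orientation: [-0.267, 0.964, 0.0, 0.0]
ft_force: [-0.9, 0.7, 0.2]
opening: 0.152
grasp_force: 30.1
```

```bash
python3 t2.py
python3 - <<'E'
from h import *
s=monitor.sense()
a=optics.camera("side")[:,:,::-1]
q=proj("side",s["eef_pos"]).astype(int);u,v=q[0]-60,q[1]-45;print(u,v)
c=cv2.resize(a[v:v+110,u:u+120],None,fx=5,fy=5,interpolation=cv2.INTER_CUBIC);cv2.imwrite("pics/side4.png",c)
E
```

```text
t 29.9 tcp [0.4635 0.0218 0.2546] yaw -149.0 F [-0.9  0.7  0.2] op 13.4 gf 30.1 q [ 0.47 -0.   -0.42 -0.   -1.15 -1.5 ]
[(176, 79), (176, 78), (176, 77), (176, 76), (175, 75), (172, 74), (169, 54), (169, 53), (169, 52), (167, 73), (167, 55), (167, 51)]
222 103
```

View pics/side4.png

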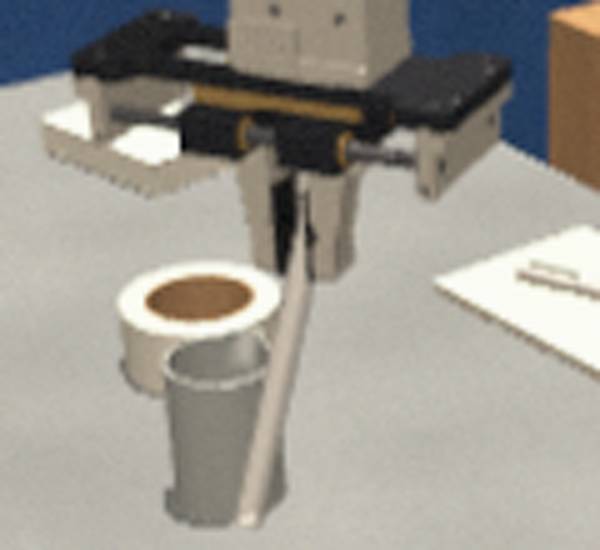

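The handle hangs toward the base in the side view, with its end at (271.6,207). I'll solve for tilt and length from that and plan the insertion.

Run:
```python
from h import *
s=monitor.sense();R=Ro.from_quat(s["orientation"]).as_matrix();x=R[:,0];tcp=s["eef_pos"]
o,d=ray("side",(271.6,206.5))
# plane through grip spanned by x and z
n=np.cross(x,[0,0,1]);e=o+d*((tcp-o)@n)/(d@n)
g=tcp-[0,0,.0135];v=e-g
print("end",e,"L",np.linalg.norm(v),"a",np.degrees(np.arctan2(-v[2],v@x)))
E=e-tcp;hx=E@x;print("end rel tcp: tool x",hx,"dz",E[2])
# beaker: centre c, lip az 31
c=np.array([.5035,.198]);l=np.array([.5422,.2225])-c;print("lip az",np.degrees(np.arctan2(l[1],l[0])))
u=np.array([np.cos(np.radians(31)),np.sin(np.radians(31))])
for r in (-.005,0,.005): 
    t=c+u*r-hx*x[:2]; print(r,t,to([*t,tcp[2]],s))
```

```text
end [ 0.39948209 -0.01662283  0.13025215] L 0.13362918750812688 a 56.050618547778434
end rel tcp: tool x 0.0746253402090961 dz -0.12434825367032987
lip az 32.33687557220004
-0.005 [0.56318399 0.233854  ] [-3.89369646e+00  2.60823694e+00 -1.23156189e-04]
0 [0.56746983 0.23642919] [-3.99369646e+00  2.60824585e+00 -1.25758748e-04]
0.005 [0.57175566 0.23900438] [-4.09369646e+00  2.60825477e+00 -1.28361307e-04]
```

>>> {"op": "play_rows", "data": {"rows": [-0.409,0.261,0,0,0.14,-0.409,0.261,0,0,0.14,-0.409,0.261,0,0,0.14,-0.409,0.261,0,0,0.14,-0.409,0.261,0,0,0.14,-0.409,0.261,0,0,0.14,-0.409,0.261,0,0,0.14,-0.409,0.261,0,0,0.14,-0.409,0.261,0,0,0.14,-0.409,0.261,0,0,0.14,0,0,0,0,0.14,0,0,0,0,0.14]}}

```text
time_s: 31.2
eef_pos: [0.5715, 0.2399, 0.2537]
orientation: [-0.268, 0.964, -0.0, -0.001]
ft_force: [-0.6, -0.8, -1.0]
opening: 0.148
grasp_force: 30.2
```

Run:
```python
from h import *
s=pose();print(to([.5718,.2390,.2343],s))
# dark/bright check of handle line in scene & side
x=Ro.from_quat(s['orientation']).as_matrix()[:,0];g=s['eef_pos']-[0,0,.0135]
for n in("scene","side"):
  im=optics.camera(n).min(2).astype(int)
  for a in (50,56,62):
    d=x*np.cos(np.radians(a))-np.array([0,0,np.sin(np.radians(a))]);print(n,a,[im[int(p[1]+.5),int(p[0]+.5)] for p in (proj(n,g+r*d) for r in np.arange(.03,.16,.01))])
  cv2.imwrite(f"pics/ab_{n}.png",im)
```

```text
t 31.2 tcp [0.5715 0.2399 0.2537] yaw -149.0 F [-0.6 -0.8 -1. ] op 13.0 gf 30.2 q [ 0.71  0.27 -0.11 -0.   -1.2  -1.74]
[ 0.00377002 -0.01761286  0.38735237]
scene 50 [np.int64(65), np.int64(75), np.int64(93), np.int64(90), np.int64(92), np.int64(97), np.int64(106), np.int64(127), np.int64(130), np.int64(131), np.int64(120), np.int64(135), np.int64(137)]
scene 56 [np.int64(65), np.int64(72), np.int64(92), np.int64(90), np.int64(90), np.int64(90), np.int64(91), np.int64(91), np.int64(91), np.int64(94), np.int64(93), np.int64(92), np.int64(94)]
scene 62 [np.int64(72), np.int64(92), np.int64(94), np.int64(97), np.int64(96), np.int64(98), np.int64(97), np.int64(114), np.int64(122), np.int64(103), np.int64(104), np.int64(105), np.int64(106)]
side 50 [np.int64(168), np.int64(169), np.int64(170), np.int64(166), np.int64(165), np.int64(160), np.int64(160), np.int64(165), np.int64(163), np.int64(159), np.int64(136), np.int64(80), np.int64(193)]
side 56 [np.int64(166), np.int64(169), np.int64(158), np.int64(163), np.int64(164), np.int64(154), np.int64(159), np.int64(161), np.int64(163), np.int64(153), np.int64(182), np.int64(73), np.int64(244)]
side 62 [np.int64(145), np.int64(150), np.int64(152), np.int64(140), np.int64(145), np.int64(134), np.int64(136), np.int64(135), np.int64(148), np.int64(95), np.int64(99), np.int64(203), np.int64(164)][ WARN:0@1.326] global loadsave.cpp:1063 imwrite_ Unsupported depth image for selected encoder is fallbacked to CV_8U.
```

Handle tilt of about 56 degrees is consistent in the side view and the position is right, so I'm descending.

>>> {"op": "play_rows", "data": {"rows": [0,-0.018,0.2,0,0.14,0,0,0.2,0,0.14,0.058,0,0.2,0,0.14,0.058,0,0.2,0,0.14,0.058,0,0.2,0,0.14,0.058,0,0.2,0,0.14,0,0,0,0,0.14]}}

```text
time_s: 32.0
eef_pos: [0.5609, 0.2316, 0.1928]
orientation: [-0.267, 0.964, -0.0, -0.001]
ft_force: [-0.1, -0.2, -0.2]
opening: 0.149
grasp_force: 30.2
```

>>> {"op": "play_rows", "data": {"rows": [0.058,0,0.2,0,0.14,0.058,0,0.2,0,0.14,0.058,0,0.2,0,0.14,0.058,0,0.2,0,0.14,0,0,0,0,0.14]}}

```text
time_s: 32.5
eef_pos: [0.5509, 0.2255, 0.1527]
orientation: [-0.267, 0.964, -0.0, -0.001]
ft_force: [-0.8, -0.2, -1.6]
opening: 0.151
grasp_force: 30.2
```

```bash
python3 -c "
from h import *
s=pose();x=Ro.from_quat(s['orientation']).as_matrix()[:,0];e=s['eef_pos']+.0746*x-[0,0,.1243];u=np.array([np.cos(.541),np.sin(.541)]);r=(e[:2]-[.5035,.198]);print('end beaker x',r@u,'y',r@[-u[1],u[0]],'z',e[2])"
```

```text
t 32.5 tcp [0.5509 0.2255 0.1527] yaw -149.0 F [-0.8 -0.2 -1.6] op 13.3 gf 30.2 q [ 0.72  0.31 -0.29 -0.   -0.97 -1.75]
end beaker x -0.019792389682678747 y -0.0008047703007943942 z 0.02864366372611718
```

>>> {"op": "play_rows", "data": {"rows": [0.04,0,0.1,0,0.15,0.04,0,0.1,0,0.154,0,0,0,0,0.155,0,0,0,0,0.155]}}

```text
time_s: 32.9
eef_pos: [0.5488, 0.2242, 0.1447]
orientation: [-0.267, 0.964, -0.0, 0.0]
ft_force: [0.0, 0.2, 0.6]
opening: 0.157
grasp_force: 7.2
```

>>> {"op": "play_rows", "data": {"rows": [0.03,0,0.05,0,0.155,0.02,0,0.05,0,0.155,0.02,0,0.05,0,0.155,0,0,0,0,0.155]}}

```text
time_s: 33.3
eef_pos: [0.5456, 0.2224, 0.1369]
orientation: [-0.267, 0.964, 0.0, -0.0]
ft_force: [-0.4, 1.2, -1.0]
opening: 0.156
grasp_force: 7.5
```

>>> {"op": "play_rows", "data": {"rows": [0,0,0.04,0,0.155,0,0,0.04,0,0.155,0,0,0,0,0.155,0,0,0,0,0.155]}}

```text
time_s: 33.7
eef_pos: [0.5471, 0.2234, 0.1346]
orientation: [-0.268, 0.964, 0.0, 0.002]
ft_force: [-0.3, 1.8, 6.9]
opening: 0.155
grasp_force: 7.1
```

>>> {"op": "play_rows", "data": {"rows": [0,0,0.04,0,0.155,0,0,0,0,0.155,0,0,0,0,0.155]}}

```text
time_s: 34.0
eef_pos: [0.5477, 0.2238, 0.1333]
orientation: [-0.268, 0.963, 0.001, 0.003]
ft_force: [0.9, 2.0, 8.5]
opening: 0.155
grasp_force: 7.1
```

Vertical contact of 8 N with the end at its standing height means the handle is on the bottom. I'll ease off and release gently.

>>> {"op": "play_rows", "data": {"rows": [0,0,-0.04,0,0.155,0,0,-0.02,0,0.156,0,0,0,0,0.157,0,0,0,0,0.158,0,0,0,0,0.1585,0,0,0,0,0.159,0,0,0,0,0.16,0,0,0,0,0.162,0,0,0,0,0.165,0,0,0,0,0.175]}}

```text
time_s: 35.0
eef_pos: [0.5454, 0.222, 0.1338]
orientation: [-0.267, 0.964, -0.0, -0.0]
ft_force: [-0.2, 0.0, -0.5]
opening: 0.174
grasp_force: 0.0
```

>>> {"op": "play_rows", "data": {"rows": [0,0,0,0,0.22,0,0,0,0,0.28,0,0,0,0,0.35,0,0,0,0,0.5,0,0,0,0,0.7,0,0,0,0,0.7,0,0,0,0,0.7]}}

```text
time_s: 35.7
eef_pos: [0.5457, 0.2224, 0.1341]
orientation: [-0.267, 0.964, 0.0, -0.0]
ft_force: [-0.9, 0.4, 0.9]
opening: 0.651
grasp_force: 0.0
```

```bash
cat > fit.py <<'E'
from h import *
pose()
a=optics.camera("scene");b=optics.camera("side");np.savez("fin.npz",a=a,b=b)
u=np.array([np.cos(.541),np.sin(.541),0]);c=np.array([.5035,.198,0])
for n,im in(("scene",a),("side",b)):
  g=im.min(2).astype(float);o=[]
  for t in range(20,46):
    T=np.radians(t);d=u*np.sin(T)+np.array([0,0,np.cos(T)]);base=c+u*(.0335-.0871*np.tan(T))+np.array([0,0,.0079])
    v=[g[int(p[1]+.5),int(p[0]+.5)] for p in (proj(n,base+d*r) for r in np.linspace(.112,.2,20))];o.append((int(np.mean(v)),t))
  print(n,sorted(o)[::-1][:6])
E
python3 fit.py
```

```text
t 35.7 tcp [0.5457 0.2224 0.1341] yaw -149.0 F [-0.9  0.4  0.9] op 57.3 gf 0.0 q [ 0.72  0.32 -0.33 -0.   -0.92 -1.75]
scene [(125, 32), (124, 33), (124, 31), (123, 34), (122, 30), (122, 29)]
side [(146, 45), (144, 20), (143, 25), (143, 24), (142, 21), (141, 26)]
```

>>> {"op": "play_rows", "data": {"rows": [0,0,0,0,1,0,0,0,0,1,0,0,-0.1,0,1,0,0,-0.3,0,1,0,0,-0.5,0,1,0,0,-0.6,0,1,0,0,-0.6,0,1,0,0,-0.6,0,1,0,0,-0.6,0,1,0,0,-0.6,0,1,0,0,0,0,1,0,0,0,0,1]}}

```text
time_s: 37.0
eef_pos: [0.5457, 0.2225, 0.33]
orientation: [-0.267, 0.964, 0.001, 0.001]
ft_force: [0.1, -0.2, 0.1]
opening: 0.999
grasp_force: 0.0
```

```bash
python3 fit.py
python3 - <<'E'
from h import *
z=np.load("fin.npz");o={"scene":cv2.imread("pics/scene.png"),"side":cv2.imread("pics/side.png")}
# changed regions against the first pictures around jar, beaker
P={"jar":[.5145,-.2423],"beaker":[.5035,.198],"bottle":[.707,.004],"tape":[.578,.365],"lid":[.6175,-.347]}
for n,k in(("scene","a"),("side","b")):
  d=np.abs(z[k][:,:,::-1].astype(int)-o[n]).max(2)
  for q,p in P.items():
    c=proj(n,[*p,.03]).astype(int);w=d[c[1]-12:c[1]+14,c[0]-18:c[0]+18];print(n,q,(w>50).sum(),end="; ")
  # handle / bowl: pixels that became bright near the predicted bowl
  u=np.array([np.cos(.541),np.sin(.541),0]);B=np.array([.5035,.198,.0079])-.0245*u;T=np.radians(33)
  dd=u*np.sin(T)+np.array([0,0,np.cos(T)])
  print("\n",n,"d along axis",[int(d[int(y+.5),int(x+.5)]) for x,y in (proj(n,B+dd*r) for r in np.arange(.09,.225,.01))])
E
```

```text
t 37.0 tcp [0.5457 0.2225 0.33  ] yaw -149.0 F [ 0.1 -0.2  0.1] op 87.9 gf 0.0 q [ 0.72  0.18 -0.05 -0.   -1.34 -1.75]
scene [(125, 32), (123, 33), (123, 31), (122, 34), (122, 30), (122, 23)]
side [(177, 28), (177, 26), (177, 24), (177, 23), (176, 30), (176, 29)]
scene jar 5; scene beaker 0; scene bottle 0; scene tape 0; scene lid 0; 
 scene d along axis [15, 10, 7, 6, 3, 9, 17, 33, 53, 82, 84, 42, 16, 2]
side jar 5; side beaker 182; side bottle 0; side tape 49; side lid 0; 
 side d along axis [29, 17, 8, 59, 59, 75, 9, 71, 35, 13, 35, 17, 4, 7]
```

>>> {"op": "play_rows", "data": {"rows": [0.1,-0.5,-0.2,0,1,0.1,-0.8,-0.2,0,1,0.1,-0.8,0,0,1,0.1,-0.8,0,0,1,0.1,-0.8,0,0,1,0.1,-0.8,0,0,1,0.1,-0.8,0,0,1,0,-0.5,0,0,1,0,0,0,0,1,0,0,0,0,1]}}

```text
time_s: 38.1
eef_pos: [0.6648, -0.0447, 0.3474]
orientation: [-0.266, 0.964, 0.0, -0.001]
ft_force: [0.5, -0.3, -0.6]
opening: 1.001
grasp_force: 0.0
```

```bash
python3 fit.py
python3 - <<'E'
from h import *
z=np.load("fin.npz");o={"scene":cv2.imread("pics/scene.png"),"side":cv2.imread("pics/side.png")}
u=np.array([np.cos(.541),np.sin(.541),0])
for n,k in(("scene","a"),("side","b")):
  d=np.abs(z[k][:,:,::-1].astype(int)-o[n]).max(2)
  c=proj(n,[.54,.22,.1]).astype(int);x0,y0=c[0]-22,c[1]-30
  print(n,x0,y0)
  for r in d[y0:y0+60:2,x0:x0+50]: print("".join(".:*#"[min(3,v//20)] for v in r))
  for t in(31,33,35):
    T=np.radians(t);dd=u*np.sin(T)+np.array([0,0,np.cos(T)]);B=np.array([.5035,.198,.0079])-.0245*u
    print(t,"end/rest/tip",[proj(n,B+dd*r).round(1).tolist() for r in(0,.107,.2)])
E
```

```text
t 38.1 tcp [ 0.6648 -0.0447  0.3474] yaw -149.1 F [ 0.5 -0.3 -0.6] op 88.1 gf 0.0 q [ 0.22  0.31  0.16 -0.   -1.42 -1.26]
scene [(127, 32), (127, 31), (126, 30), (126, 29), (126, 26), (126, 23)]
side [(189, 24), (189, 23), (188, 28), (188, 27), (188, 26), (188, 25)]
scene 396 221
************************:::.......................
***********************::.:.......................
***********************:.::.......................
**********************:...........................
*********************:............................
******************::::..:.........................
**************::..................................
**********:.......................................
********:.........................................
******::.................::****::.................
*****:::...............:**#######::...............
*:*:::.::...............::**####*.................
*::*::...:................:::***..................
:::*:.......:.....................................
:::::.........::..................................
::::..............................................
:::
[... 1943 characters left out ...]
..............*#*...:*:.......................
........:........:*:..:.:.........................
...........:::..:::...............................
..................................................
..................................................
..................................................
..................................................
..................................:...............
............................:*:#######*:..........
............................:#############*:......
31 end/rest/tip [[264.5, 202.9], [271.0, 168.5], [276.6, 138.3]]
33 end/rest/tip [[264.5, 202.9], [271.5, 168.6], [277.6, 138.7]]
35 end/rest/tip [[264.5, 202.9], [272.0, 168.8], [278.6, 139.2]]
```

The change maps show the spoon where it should be. The bowl is at (426,241) in the scene view and (277,142) in the side view, which matches the 33-degree lean in the lip, and the beaker has not moved. Handing in.

```bash
python3 -c "
from plant import manip
print(manip.sign_off())"
```

```text
the job is handed in; nothing more can be done
None
```

The job is handed in at about 38 s: the white spoon was pulled from the jar, laid flat and let go, then lowered handle-first into the beaker, and the last images match it standing bowl up in the pouring lip. I laid it flat and regripped it a second time, because the bowl's shoulder blocked the first grip from tilting far enough. The before/after comparison showed no movement of jar, beaker, bottle, tape roll or lid; the sign-off returned no verdict.

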